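# Latch the plane-iron case and tug-test it

### The job

The lid of the grey steel case has sprung up: push it down by its black bar knob and, keeping it pushed home, turn the knob clockwise until it clicks past its detent, so that the latch holds the lid shut. Then tug firmly upward on the lid's steel pull handle to check that the latch held (if the lid gives, turn the knob back, push it down and latch it again), and let go, leaving the lid shut, the knob clicked and the things around the case undisturbed.

Things in the scene. Friction and masses are not known exactly. Their poses are not given: they have to be found in the camera images.
- case: Grey sheet-steel case, fixed to the bench, 200 (x) x 300 (y) x 100 mm high without its 8 mm lid, which overhangs by 3 mm and is hinged on the +x side. Origin: centre of its underside; its front, with the latch, faces -x, z up.
- lid (a joint): Lid hinge (rad): 0 = pressed home on a hard stop, grows as it rises, to 1.3. Sprung pads hold the unlatched lid ajar at about 0.085 (14 mm at the knob); about 9 N down on the knob brings it home. Latched it rests at about 0.01; shut means under 0.03. Unlatched, about 5 N up at the pull handle lifts it well clear.
- knob_grip (a point): Point to grip on the knob's axis, 30 mm above the lid top; case x -65, y +75 (left front), 138 mm above the bench with the lid home. Black bar knob 44 x 14 mm, from 9 to 45 mm above the lid, its bar along this point's x (low pointed nose at the +x end); z is the axis, about upright. A brass detent ball on a 6 mm high block lies 22 mm from the axis, on the case's +y side.
- knob (a joint): Knob angle (rad), growing clockwise from above, 0 to 2.55 (end stop). At 0 the bar lies along the case's x, nose to +x. Free (0.02 N m, stays where left) up to about 1.55; then the detent resists (about 0.15 N m) to a crest near 2.05 and snaps it on to the stop at 2.55; let go short of the crest it springs back. Clicked means above 2.4.
- strike (a point): Middle of the latch's strike plate inside the case, hidden by the lid: case x -86, y +75 mm, 82 mm up, 16 x 20 x 4 mm. The knob's tongue, under the lid, reaches it from about 1.5 rad on. Lid home: the tongue passes beneath it and holds the lid. Lid up: it passes over, the knob clicks but the lid is not held. Half down: it jams on the plate's edge.
- pull_grip (a point): Middle of the grip bar of the steel pull handle, right front of the lid: case x -65, y -60 mm, 34 mm above the lid top, 142 mm above the bench with the lid home. Round bar 10 mm thick, 90 mm long along this point's y (the case's y), on two end posts, 29 mm of free space beneath.
- pull (a joint): How far the handle is drawn up out of the lid against its springs (m): 0 at rest, stop at 0.008; it starts to move at about 1.5 N plus its weight and gives 1 mm per 1.5 N. A firm tug is more than 0.004 (about 8 N) and held a moment; pulled slowly, a lid that is not held rises instead.
- vise: Bystander, fixed: dark steel machine vise 295 x 90 x 68 mm, to the right of the case.
- plane: Bystander, loose: wooden hand plane 230 x 58 x 90 mm, left of the case. Origin: centre of underside, long along its x.
- hammer: Bystander, loose: hammer with wooden handle, 260 mm long along its x, lying in front of the case.
- wrench: Bystander, loose: steel wrench 180 mm long, lying in front and to the right of the case.
- jar: Bystander, loose: glass jar, 56 mm diameter, 80 mm high, behind the case.
- tin: Bystander, loose: steel tin, 54 mm diameter, 60 mm high, between the case and the plane.
- square: Bystander, loose: try square with wooden stock, 150 mm, lying behind the case.

How it is judged:
By the outcome, as a careful person would: the job done as asked, in the order asked, and still so for the second after the job is handed in, with the robot touching nothing.
It also fails if it takes over 72 s, if anything falls off the work surface, if the arm or the gripper's body presses on something with over 40 N, if the wrist force passes 120 N, or if a joint passes its speed limit or range.

### The arm

A 6-joint arm with a two-finger parallel gripper is mounted at the origin on the work surface. World frame = base frame: x ahead of the robot, y to its left, z up, the work surface at z = 0. Lengths are in m, angles in rad, forces in N, time in s.
With the tool pointing down it reaches from about 0.15 to 0.775 m from the base axis. Payload 6.1 kg.
Tool frame: the origin (TCP) lies on the mounting face of the last link; the fingertips stand 173 mm ahead of it and the grasp point (between the pads) lies 155 mm ahead of it; z points along the fingers, y is the line along which they close (so a half turn about z gives the same grasp; the last joint's range is limited). The gripper opens to 85 mm and grips with 20 to 120 N. Pads are 22 mm wide; open, the fingers measure 114 mm over their backs; the gripper's body (76 mm by 85 mm) begins 54 mm behind the grasp point. The pads swing forward as they close: fully open they stand 13 mm farther back than shut.
Start: joints at [1.215, 0.126, -0.04, 1.405, 0, 1.571], TCP at [0.183, 0.492, 0.405] pointing down, gripper open.
Joint ranges: [-2.72, 2.72], [-0.95, 1.95], [-1.27, 1.35], [-1.78, 2.02], [-1.46, 1.47], [-3.14, 3.14]. Speed limits (rad/s): [2.39, 2.39, 3.01, 3.14, 3.14, 3.14].

### API

Orientations are given as a unit quaternion [w, x, y, z].
In Python, from station import * gives the robot as it stands. The module is installed in compiled form; this text tells all that it offers.
- The arm moves only by the tool play_rows, never from a script. Its argument "commands" is a list of rows, each a list of 5 numbers: the opening, from -1 (shut) to 1 (fully open), then the shift along the tool's x, y, z in m, then the turn about the tool's z in rad. In form: [[fingers, x, y, z, twist], ...]. A call has 1 to 12 rows; each row shifts and turns the commanded pose from where the row before left it, along the tool's axes as they then stand; what a row does not reach is not made up. A row lasts 1/10 s, in which the tool goes at most 50 mm and 8.59 degrees, less where a joint would pass 70% of its speed; a pose out of reach is approached as far as the arm can. A call with a gripper value outside its range is refused whole. The fingers move at their own pace and stop on an object; the grip force is fixed at half the most. Time passes only in rows, so rows that do not move let the fingers close. It gives the time, the measured TCP pose, the force, the opening and the grip force at its end, in the units of the state.
- get_obs(): the state, without advancing time (a new reading comes with each control period).
- get_image(name): name is "side" or "top"; returns a dict with "color" (420x560x3 uint8, red, green, blue), "depth" (420x560 float32, m along the optical axis (not along the pixel's ray), 0 where there is no reading), "intrinsics" (3x3 intrinsics, pixels), "distortion" ([k1, k2, p1, p2, k3] as OpenCV has them; the pictures are not rectified), "rvec" (rotation vector, rad) and "tvec" (3), from world to camera coordinates, as OpenCV has them. Camera axes: x right, y down, z forward; pixel columns grow to the right and rows downward; lengths in m; the calibration is good to about 2 mm. A picture is of the moment at which its call begins.
- job_done(): hands the job in; it is judged then, once.
The state is a dict: "t": time; "joint_pos": joint angles; "qvel": joint speeds; "joint_torque": joint torques, N m; "position": TCP position; "orientation": TCP orientation; "force": force on the tool from outside, world axes, zero at the start; "wrist_torque": the same for the moment, N m; "opening": finger opening in m; "finger_force": force on a finger pad.
Only numpy, scipy, OpenCV 4.12 (cv2) and the standard library are available. Lean on these libraries where they do the work, as an engineer would, in place of code of your own. Each camera call takes 0.05 s, during which the arm holds its last target. There are 200 camera calls.

## Working session

There is one attempt and no reset: what is moved stays moved. The work goes in short steps, Python scripts to look and compute and a tool call to move; the robot and the scene stay as the last step left them, time stands still between calls to the robot, and variables do not carry over. Pictures are saved under pics/ and viewed, at most 10 in all, crops included, and the job is handed in when it is done.

Besides the shell and the picture viewer there is one more tool, called after "Request:" as name([rows], argument=value, ...), one row to a line, values as JSON. play_rows: Moves the arm, as the interface text tells. Its arguments: {"type":"object","properties":{"commands":{"type":"array","items":{"type":"array","items":{"type":"number"}}}},"required":["commands"]}

```bash
mkdir -p pics; cat > h.py <<'E'
from station import *
import numpy as np, cv2
def snap(n):
    im=get_image(n); R=cv2.Rodrigues(np.array(im["rvec"],float))[0]; im["R"]=R; im["t"]=np.array(im["tvec"],float).ravel(); return im
def cloud(im):
    d=im["depth"]; h,w=d.shape
    u,v=np.meshgrid(np.arange(w),np.arange(h))
    p=cv2.undistortPoints(np.stack([u,v],-1).reshape(-1,1,2).astype(float),im["intrinsics"],np.array(im["distortion"],float)).reshape(h,w,2)
    P=np.dstack([p[...,0]*d,p[...,1]*d,d])
    return (P-im["t"])@im["R"]
def save(im,f,crop=None,s=1):
    c=im["color"][...,::-1]
    if crop: c=c[crop[1]:crop[3],crop[0]:crop[2]]
    cv2.imwrite("pics/"+f,cv2.resize(c,None,fx=s,fy=s,interpolation=cv2.INTER_CUBIC))
E
python3 - <<'E'
from h import *
o=get_obs(); print(o)
for n in("top","side"):
    im=snap(n); save(im,n+"0.png"); np.savez("/tmp/"+n,c=cloud(im),color=im["color"]); print(n,-im["R"].T@im["t"],im["R"][2])
E
```

```text
{'t': 0.0, 'joint_pos': array([ 1.21499742e+00,  1.26392046e-01, -4.05971831e-02,  1.40539117e+00,
       -2.22925326e-05,  1.57081089e+00]), 'qvel': array([-0.00086124, -0.00094381, -0.00053996, -0.00034081,  0.00124231,
        0.00052514]), 'joint_torque': array([-1.13165352e-03, -4.35914361e+01,  3.52923810e+01,  1.73941744e-02,
        8.84227211e-05,  4.16925843e-06]), 'position': array([0.1828376 , 0.4920015 , 0.40392688]), 'orientation': array([-1.29184355e-04,  1.76969672e-01,  9.84215986e-01, -7.81507309e-04]), 'force': array([ 0.71548016, -0.06690212, -0.8862057 ]), 'wrist_torque': array([ 0.0119614 , -0.05597742, -0.04044111]), 'finger_force': 0.0, 'opening': 0.08535931636686754}
top [0.42554357 0.05059111 1.04377441] [ 0.14463904  0.00102367 -0.98948396]
side [ 0.01080839 -0.55870748  0.94426289] [ 0.47316403  0.51171913 -0.71711877]
```

View pics/top0.png

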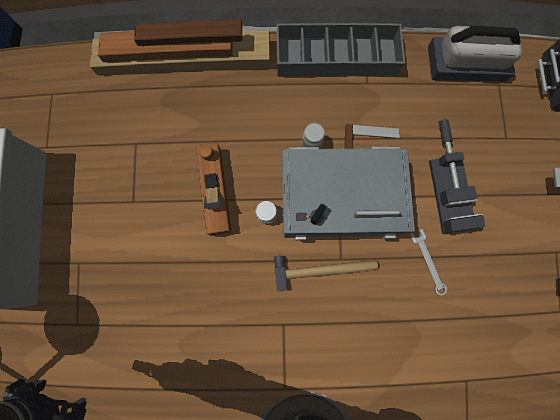

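View pics/side0.png

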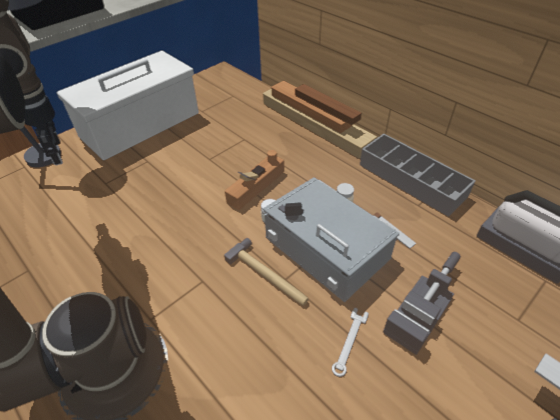

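The top view shows the lid at (283-413, 148-235), the knob near (318,214), the pull handle near (378,213), the tin at (266,212) and the hammer at (325,270). The side view agrees: knob at (292,209), handle at (332,238).

```bash
python3 - <<'E'
from h import *
for n,box in(("top",(270,135,425,245)),("side",(255,175,405,300))):
    z=np.load(f"/tmp/{n}.npz"); c=z["c"]; x0,y0,x1,y1=box
    m=np.zeros(c.shape[:2],bool); m[y0:y1,x0:x1]=1
    P=c[m]; lid=P[(P[:,2]>.1)&(P[:,2]<.14)]
    # plane fit robust
    L=lid
    for k in range(6):
        A=np.c_[L[:,:2],np.ones(len(L))]; w=np.linalg.lstsq(A,L[:,2],rcond=None)[0]
        r=lid[:,2]-np.c_[lid[:,:2],np.ones(len(lid))]@w; L=lid[abs(r)<.004]
    print(n,"plane",w,len(L)); 
    rect=cv2.minAreaRect(L[:,:2].astype(np.float32)); print("rect",rect)
    h=c[...,2]-(c[...,0]*w[0]+c[...,1]*w[1]+w[2])
    B=m&(h>.02)&(h<.07)
    nn,lab,st,cen=cv2.connectedComponentsWithStats(B.astype(np.uint8))
    for i in range(1,nn):
        if st[i,4]>15:
            Q=c[lab==i]; print(st[i],Q.mean(0),np.median(h[lab==i]),cv2.minAreaRect(Q[:,:2].astype(np.float32)), "top", Q[h[lab==i]>np.percentile(h[lab==i],60)].mean(0))
    im=cv2.resize(z["color"][y0:y1,x0:x1,::-1],None,fx=4,fy=4,interpolation=cv2.INTER_CUBIC); cv2.imwrite(f"pics/{n}_crop.png",im)
E
```

```text
top plane [-0.08057888  0.00133323  0.16670808] 10196
rect ((0.6138526797294617, -0.10953032970428467), (0.305330753326416, 0.21032178401947021), 89.59236907958984)
[311 204  15  20 141] [ 0.54869622 -0.03382425  0.16516751] 0.044317109180553343 ((0.5522661209106445, -0.03609558194875717), (0.014749502763152122, 0.04982851445674896), 54.9439811706543) top [ 0.55172338 -0.03495463  0.16824945]
[355 210  45   7 210] [ 0.54909943 -0.16829308  0.15945308] 0.037698989688385864 ((0.5492057800292969, -0.16764576733112335), (0.011183529160916805, 0.09954145550727844), 0.1793096512556076) top [ 0.5496779  -0.1671191   0.16181263]
side plane [-0.07969086  0.00171049  0.16550701] 5894
rect ((0.6129237413406372, -0.10889981687068939), (0.3078681528568268, 0.21129274368286133), 89.75944519042969)
[285 202  19  13 174] [ 0.54723957 -0.03658174  0.15784649] 0.036785231787467135 ((0.5506764054298401, -0.036301176995038986), (0.01807822473347187, 0.04880250245332718), 52.33747100830078) top [ 0.54951615 -0.03485905  0.16589588]
[317 224  32  28 182] [ 0.54741301 -0.17128849  0.15691788] 0.03710156748907825 ((0.5484439134597778, -0.16887840628623962), (0.09815827012062073, 0.01061534695327282), 88.68405151367188) top [ 0.54889779 -0.17158502  0.16057934]
```

View pics/top_crop.png

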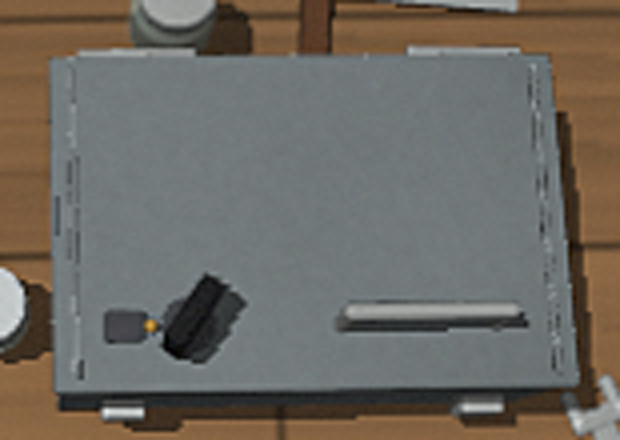

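The crop shows the bar turned clockwise, so the knob is at about 0.62 rad. The detent block and ball are on its +y side, and the lid is ajar by about 0.08 rad. Next I move above the knob.

Request:
play_rows([
  [1, -0.033, -0.0229, 0, 0],
  [1, -0.033, -0.0229, 0, 0],
  [1, -0.033, -0.0229, 0, 0],
  [1, -0.033, -0.0229, 0, 0],
  [1, -0.033, -0.0229, 0, 0],
  [1, -0.033, -0.0229, 0, 0],
  [1, -0.033, -0.0229, 0, 0],
  [1, -0.033, -0.0229, 0, 0],
  [1, -0.033, -0.0229, 0, 0],
  [1, -0.033, -0.0229, 0, 0],
  [1, -0.033, -0.0229, 0, 0],
  [1, -0.033, -0.0229, 0, 0],
])

```text
t: 1.3
position: [0.4589, 0.095, 0.4045]
orientation: [-0.0, 0.177, 0.984, -0.0]
force: [-0.1, 0.4, -0.1]
opening: 0.0855
finger_force: 0.0
```

Request:
play_rows([
  [1, -0.033, -0.0229, 0, 0],
  [1, -0.033, -0.0229, 0, 0],
  [1, -0.033, -0.0229, 0, 0],
  [1, -0.033, -0.0229, 0, 0],
  [0, 0, 0, 0, 0.125],
  [0, 0, 0, 0, 0.125],
  [0, 0, 0, 0, 0],
  [0, 0, 0, 0, 0],
])

```text
t: 2.1
position: [0.5501, -0.0352, 0.4044]
orientation: [-0.0, 0.297, 0.955, -0.0]
force: [-0.2, 0.1, 0.3]
opening: 0.0424
finger_force: 0.0
```

```bash
cat >> h.py <<'E'
def tool(target=None):
    from scipy.spatial.transform import Rotation as Ro
    o=get_obs(); q=o["orientation"]; R=Ro.from_quat([q[1],q[2],q[3],q[0]]).as_matrix()
    print("t",round(o["t"],2),"pos",o["position"].round(4),"yang",np.arctan2(R[1,1],R[0,1]).round(3),"z",R[:,2].round(3),"q",o["joint_pos"].round(2),"F",o["force"].round(1),"T",o["wrist_torque"].round(2),"op",round(o["opening"],4),"ff",o["finger_force"])
    if target is not None: print("tool delta",(R.T@(np.array(target)-o["position"])).round(4))
    return o,R
E
python3 -c "
from h import *
tool([.551,-.0352,.309])"
```

```text
t 2.1 pos [ 0.5501 -0.0352  0.4044] yang 0.968 z [-0.001  0.    -1.   ] q [-0.06  0.18  0.02  1.41  0.    0.54] F [-0.2  0.1  0.3] T [ 0.   -0.02  0.04] op 0.0424 ff 0.0
tool delta [-0.0008  0.0006  0.0954]
```

Request:
play_rows([
  [0, 0, 0, 0.025, 0],
  [0, 0, 0, 0.025, 0],
  [0, -0.0008, 0.0006, 0.02, 0],
  [0, 0, 0, 0.015, 0],
  [0, 0, 0, 0.01, 0],
  [0, 0, 0, 0, 0],
  [-1, 0, 0, 0, 0],
  [-1, 0, 0, 0, 0],
  [-1, 0, 0, 0, 0],
  [-1, 0, 0, 0, 0],
  [-1, 0, 0, 0, 0],
  [-1, 0, 0, 0, 0],
])

```text
t: 3.3
position: [0.5511, -0.0355, 0.3098]
orientation: [0.0, 0.298, 0.954, -0.001]
force: [-1.2, -2.5, -0.7]
opening: 0.0128
finger_force: 60.7
```

```bash
python3 -c "
from h import *
tool([.551,-.0352,.309]); im=snap('side'); save(im,'grip.png',(215,130,415,280),4)"
```

```text
t 3.3 pos [ 0.5511 -0.0355  0.3098] yang 0.965 z [-0.    -0.001 -1.   ] q [-0.06  0.19 -0.17  1.21 -0.    0.54] F [-1.2 -2.5 -0.7] T [-1.44  0.46  0.07] op 0.0128 ff 60.69932673621224
tool delta [0.0003 0.0002 0.0008]
```

View pics/grip.png

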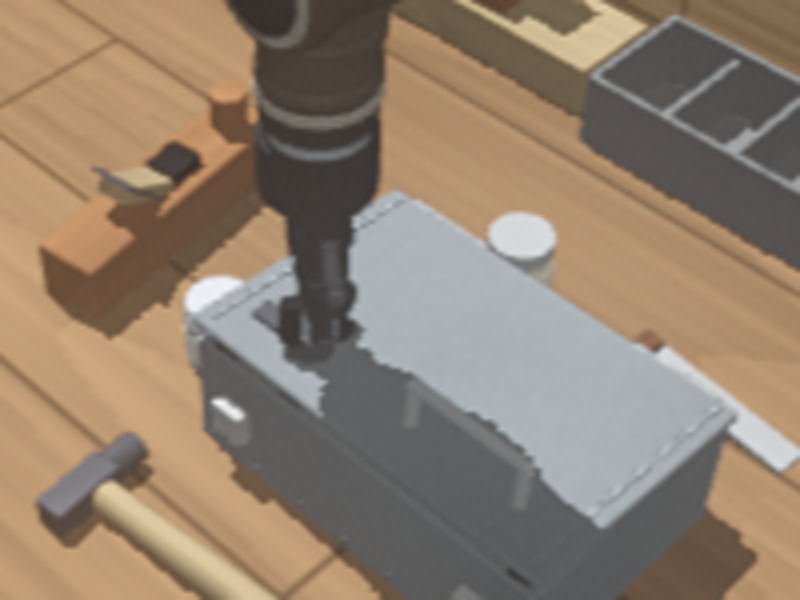

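The fingers hold the bar at (325,320) with nothing else touched. Next I press the lid down along its hinge arc.

Request:
play_rows([
  [-1, 0.0004, -0.0003, 0.002, 0],
  [-1, 0.0004, -0.0003, 0.002, 0],
  [-1, 0.0004, -0.0003, 0.002, 0],
  [-1, 0.0004, -0.0003, 0.002, 0],
  [-1, 0.0004, -0.0003, 0.002, 0],
  [-1, 0.0004, -0.0003, 0.002, 0],
  [-1, 0, 0, 0, 0],
  [-1, 0, 0, 0, 0],
])

```text
t: 4.15
position: [0.548, -0.0356, 0.2995]
orientation: [0.001, 0.298, 0.954, 0.0]
force: [-6.4, -3.8, 12.1]
opening: 0.0129
finger_force: 59.2
```

Request:
play_rows([
  [-1, 0.0004, -0.0003, 0.001, 0],
  [-1, 0, 0, 0.001, 0],
  [-1, 0, 0, 0, 0],
])

```text
t: 4.45
position: [0.5476, -0.0355, 0.2979]
orientation: [0.001, 0.298, 0.954, 0.0]
force: [-7.4, -4.0, 14.0]
opening: 0.0133
finger_force: 59.9
```

```bash
python3 -c "
from h import *
tool()"
```

```text
t 4.45 pos [ 0.5476 -0.0355  0.2979] yang 0.965 z [ 0.003 -0.    -1.   ] q [-0.06  0.19 -0.2   1.18 -0.    0.54] F [-7.4 -4.  14. ] T [-1.27  0.89  0.02] op 0.0133 ff 59.888280630111694
```

Request:
play_rows([
  [-1, 0.0006, -0.0001, 0.001, 0],
  [-1, 0.0003, -0.0003, 0.001, 0],
  [-1, 0.0003, -0.0003, 0.0, 0],
  [-1, 0, 0, 0, 0],
])

```text
t: 4.85
position: [0.5468, -0.0355, 0.2976]
orientation: [0.003, 0.299, 0.954, 0.001]
force: [-5.8, -3.6, 19.4]
opening: 0.013
finger_force: 60.7
```

Request:
play_rows([
  [-1, 0, 0, 0.001, 0],
  [-1, 0, 0, 0.0, 0],
])

```text
t: 5.05
position: [0.5468, -0.0355, 0.2976]
orientation: [0.004, 0.298, 0.954, 0.001]
force: [-8.8, -4.6, 26.6]
opening: 0.013
finger_force: 61.6
```

Request:
play_rows([
  [-1, 0, 0, 0.001, 0],
  [-1, 0, 0, 0.0, 0],
])

```text
t: 5.25
position: [0.5467, -0.0355, 0.2975]
orientation: [0.004, 0.298, 0.954, 0.001]
force: [-11.6, -4.7, 31.9]
opening: 0.0134
finger_force: 62.4
```

Request:
play_rows([
  [-1, 0.0008, -0.0006, 0, 0],
  [-1, 0, 0, 0, 0.1],
  [-1, 0, 0, 0, 0.1],
  [-1, 0, 0, 0, 0.1],
  [-1, 0, 0, 0, 0.1],
  [-1, 0, 0, 0, 0.1],
  [-1, 0, 0, 0, 0.1],
  [-1, 0, 0, 0, 0.1],
  [-1, 0, 0, 0, 0.1],
])

```text
t: 6.15
position: [0.5454, -0.036, 0.2975]
orientation: [0.004, 0.648, 0.761, 0.001]
force: [-11.6, -6.6, 34.0]
opening: 0.0136
finger_force: 62.7
```

```bash
python3 -c "
from h import *
tool()"
```

```text
t 6.15 pos [ 0.5454 -0.036   0.2975] yang 0.16 z [ 0.007 -0.003 -1.   ] q [-0.07  0.18 -0.21  1.17 -0.    1.35] F [-11.6  -6.6  34. ] T [-2.08  2.69  0.05] op 0.0136 ff 62.65698194503784
```

Request:
play_rows([
  [-1, 0, 0, 0, 0.1],
  [-1, 0, 0, 0, 0.1],
  [-1, 0, 0, 0, 0.1],
  [-1, 0, 0, 0, 0.1],
  [-1, 0, 0, 0, 0.1],
  [-1, 0, 0, 0, 0],
])

```text
t: 6.75
position: [0.5447, -0.0359, 0.2974]
orientation: [0.003, 0.816, 0.578, 0.002]
force: [-15.0, -6.3, 36.2]
opening: 0.0132
finger_force: 63.1
```

```bash
python3 -c "
from h import *
tool()"
```

```text
t 6.75 pos [ 0.5447 -0.0359  0.2974] yang -0.338 z [ 0.005 -0.002 -1.   ] q [-0.07  0.18 -0.21  1.17 -0.    1.84] F [-15.   -6.3  36.2] T [-1.72  3.38  0.09] op 0.0132 ff 63.14710557460785
```

Request:
play_rows([
  [-1, 0, 0, -0.001, 0],
  [-1, 0, 0, 0, 0.1],
  [-1, 0, 0, 0, 0.1],
  [-1, 0, 0, 0, 0.1],
  [-1, 0, 0, 0, 0.1],
  [-1, 0, 0, 0, 0.1],
  [-1, 0, 0, 0, 0.1],
  [-1, 0, 0, 0, 0.06],
  [-1, 0, 0, 0, 0],
  [-1, 0, 0, 0, 0],
])

```text
t: 7.75
position: [0.5442, -0.0354, 0.2974]
orientation: [0.001, 0.959, 0.284, 0.001]
force: [-15.7, -3.5, 30.8]
opening: 0.0133
finger_force: 62.8
```

```bash
python3 -c "
from h import *
tool()"
```

```text
t 7.75 pos [ 0.5442 -0.0354  0.2974] yang -0.995 z [ 0.003 -0.    -1.   ] q [-0.06  0.18 -0.21  1.18  0.    2.5 ] F [-15.7  -3.5  30.8] T [-1.    3.47  0.3 ] op 0.0133 ff 62.77418375015259
```

Request:
play_rows([
  [-1, 0, 0, -0.002, 0],
  [-1, 0, 0, -0.002, 0],
  [0, 0, 0, 0, 0],
  [0, 0, 0, 0, 0],
  [0, 0, 0, 0, 0],
  [0, 0, 0, 0, 0],
  [0, 0, 0, -0.01, 0],
  [0, 0, 0, -0.03, 0],
  [0, 0, 0, -0.04, 0],
  [0, 0, 0, -0.03, 0],
])

```text
t: 8.75
position: [0.5452, -0.0352, 0.4094]
orientation: [0.0, 0.959, 0.284, 0.001]
force: [-0.4, 0.1, -0.5]
opening: 0.0427
finger_force: 0.0
```

```bash
cat > m.py <<'E'
from h import *
def meas(tag):
    for n,box in(("top",(270,135,425,245)),("side",(255,175,405,300))):
        im=snap(n); c=cloud(im); x0,y0,x1,y1=box
        m=np.zeros(c.shape[:2],bool); m[y0:y1,x0:x1]=1
        lid=c[m&(c[...,2]>.095)&(c[...,2]<.135)]; L=lid
        for k in range(6):
            w=np.linalg.lstsq(np.c_[L[:,:2],np.ones(len(L))],L[:,2],rcond=None)[0]
            r=lid[:,2]-np.c_[lid[:,:2],np.ones(len(lid))]@w; L=lid[abs(r)<.004]
        print(n,"plane",w,len(L),"z at knob",w@[.5485,-.0345,1])
        h=c[...,2]-(c[...,0]*w[0]+c[...,1]*w[1]+w[2])
        B=m&(h>.02)&(h<.06)
        nn,lab,st,cen=cv2.connectedComponentsWithStats(B.astype(np.uint8))
        for i in range(1,nn):
            if st[i,4]>15:
                Q=c[lab==i]; print(st[i],Q.mean(0).round(4),cv2.minAreaRect(Q[:,:2].astype(np.float32)))
        save(im,f"{tag}_{n}.png",box,4)
E
python3 -c "
from m import *
meas('lat'); tool([.5485,-.169,.3])"
```

```text
top plane [-0.00830157  0.00354883  0.11514676] 2114 z at knob 0.11047092050120912
side plane [-0.00918612  0.00116011  0.11510884] 6229 z at knob 0.11003022790557604
[289 203   8  19 115] [ 0.5415 -0.039   0.1483] ((0.5447118282318115, -0.03571696951985359), (0.046130139380693436, 0.013749280944466591), 33.71546173095703)
[316 228  32  27 176] [ 0.5438 -0.1718  0.1459] ((0.5447864532470703, -0.16968661546707153), (0.09785349667072296, 0.01015290804207325), 89.44791412353516)
t 8.85 pos [ 0.5459 -0.0353  0.4121] yang -0.995 z [ 0.008 -0.    -1.   ] q [-0.06  0.16  0.02  1.42  0.    2.5 ] F [1.4 0.5 0.6] T [-0.   -0.04 -0.01] op 0.0428 ff 0.0
tool delta [-0.0714  0.1131  0.1122]
```

The lid plane is now at about 0.009 rad and the bar is at 2.55 rad, so the lid is latched and the knob clicked. Next is the pull handle.

Request:
play_rows([
  [0, 0, 0, 0, -0.11],
  [0, 0, 0, 0, -0.11],
  [0, 0, 0, 0, -0.11],
  [0, 0, 0, 0, -0.11],
  [0, 0, 0, 0, -0.11],
  [0, 0, 0, 0, -0.11],
  [0, 0, 0, 0, -0.11],
  [0, 0, 0, 0, -0.11],
  [0, 0, 0, 0, -0.115],
  [0, 0, 0, 0, 0],
])

```text
t: 9.85
position: [0.5452, -0.0352, 0.4063]
orientation: [-0.0, 0.707, 0.707, -0.0]
force: [-0.1, -0.6, -0.1]
opening: 0.0426
finger_force: 0.0
```

Request:
play_rows([
  [0, -0.0335, 0, 0, 0],
  [0, -0.0335, 0, 0, 0],
  [0, -0.0335, 0, 0, 0],
  [0, -0.0335, 0, 0, 0],
  [0, 0, 0, 0, 0],
  [0, 0, 0, 0, 0],
])

```text
t: 10.45
position: [0.5452, -0.1699, 0.4063]
orientation: [-0.0, 0.708, 0.706, -0.0]
force: [0.3, 0.2, 0.5]
opening: 0.0426
finger_force: 0.0
```

```bash
python3 -c "
from m import *
tool([.545,-.1695,.2985])"
```

```text
t 10.45 pos [ 0.5452 -0.1699  0.4063] yang -0.004 z [-0.001  0.001 -1.   ] q [-0.3   0.21  0.07  1.43  0.    1.27] F [0.3 0.2 0.5] T [-0.    0.01  0.05] op 0.0426 ff 0.0
tool delta [ 3.000e-04 -1.000e-04  1.078e-01]
```

Request:
play_rows([
  [0, 0, 0, 0.03, 0],
  [0, 0, 0, 0.03, 0],
  [0, 0, 0, 0.025, 0],
  [0, 0, 0, 0.015, 0],
  [0, 0, 0, 0.007, 0],
  [0, 0, 0, 0, 0],
  [-1, 0, 0, 0, 0],
  [-1, 0, 0, 0, 0],
  [-1, 0, 0, 0, 0],
  [-1, 0, 0, 0, 0],
  [-1, 0, 0, 0, 0],
  [-1, 0, 0, 0, 0],
])

```text
t: 11.65
position: [0.5453, -0.1693, 0.3009]
orientation: [0.001, 0.707, 0.707, 0.001]
force: [-1.9, 1.2, 6.2]
opening: 0.0077
finger_force: 58.7
```

Request:
play_rows([
  [-1, 0, 0, -0.001, 0],
  [-1, 0, 0, -0.001, 0],
  [-1, 0, 0, -0.001, 0],
  [-1, 0, 0, 0, 0],
])

```text
t: 12.05
position: [0.5455, -0.1693, 0.3023]
orientation: [-0.0, 0.707, 0.707, 0.0]
force: [3.6, -0.0, -3.5]
opening: 0.0078
finger_force: 58.4
```

Request:
play_rows([
  [-1, 0, 0, -0.001, 0],
  [-1, 0, 0, -0.001, 0],
  [-1, 0, 0, -0.001, 0],
  [-1, 0, 0, -0.001, 0],
  [-1, 0, 0, 0, 0],
  [-1, 0, 0, 0, 0],
  [-1, 0, 0, 0, 0],
])

```text
t: 12.75
position: [0.5456, -0.1693, 0.3061]
orientation: [-0.0, 0.707, 0.707, 0.0]
force: [4.9, 0.0, -9.4]
opening: 0.0078
finger_force: 58.3
```

Request:
play_rows([
  [-1, 0, 0, -0.001, 0],
  [-1, 0, 0, -0.001, 0],
  [-1, 0, 0, -0.001, 0],
  [-1, 0, 0, 0, 0],
  [-1, 0, 0, 0, 0],
  [-1, 0, 0, 0, 0],
  [-1, 0, 0, 0, 0],
  [-1, 0, 0, 0, 0],
  [-1, 0, 0, 0, 0],
  [-1, 0, 0, 0, 0],
])

```text
t: 13.75
position: [0.5457, -0.1693, 0.3084]
orientation: [-0.0, 0.707, 0.707, -0.0]
force: [8.3, -0.6, -13.7]
opening: 0.0077
finger_force: 58.2
```

```bash
python3 -c "
from m import *
tool(); meas('tug')"
```

```text
t 13.75 pos [ 0.5457 -0.1693  0.3084] yang 0.0 z [-0.001  0.    -1.   ] q [-0.3   0.23 -0.13  1.22  0.    1.27] F [  8.3  -0.6 -13.7] T [-0.15 -1.44 -0.07] op 0.0077 ff 58.19525599479675
top plane [-0.00862912  0.00110535  0.11550607] 8220 z at knob 0.11073485914575486
[310 206  16  21 159] [ 0.5445 -0.0346  0.1516] ((0.544343113899231, -0.036186784505844116), (0.04968707263469696, 0.01423643995076418), 33.405174255371094)
[354 210  24  13 118] [ 0.5444 -0.1417  0.1545] ((0.5464612245559692, -0.14596979320049286), (0.05324641987681389, 0.023731965571641922), 72.20277404785156)
side plane [-0.00896918  0.00140607  0.11508257] 4924 z at knob 0.11011446769931707
[289 203   8  20 116] [ 0.5414 -0.0392  0.148 ] ((0.5439521074295044, -0.036448970437049866), (0.04944848641753197, 0.013580811209976673), 34.11511993408203)
[325 232  23  23 161] [ 0.5413 -0.19    0.1527] ((0.5376615524291992, -0.19164352118968964), (0.048857200890779495, 0.03665555268526077), 70.24836730957031)
```

The latch holds under a 13.7 N tug: the lid stays at about 0.009 rad and the handle is drawn up about 7 mm. Now I ease down, release and retreat.

Request:
play_rows([
  [-1, 0, 0, 0.002, 0],
  [-1, 0, 0, 0.002, 0],
  [-1, 0, 0, 0.002, 0],
  [-1, 0, 0, 0.0015, 0],
  [-1, 0, 0, 0, 0],
  [0, 0, 0, 0, 0],
  [0, 0, 0, 0, 0],
  [0, 0, 0, 0, 0],
  [0, 0, 0, 0, 0],
  [0, 0, 0, 0, 0],
])

```text
t: 14.85
position: [0.5452, -0.1693, 0.3024]
orientation: [0.0, 0.707, 0.707, -0.0]
force: [-0.9, 0.1, -0.7]
opening: 0.0426
finger_force: 0.0
```

Request:
play_rows([
  [0, 0, 0, -0.01, 0],
  [0, 0, 0, -0.03, 0],
  [0, 0, 0, -0.04, 0],
  [0, 0, 0, -0.03, 0],
  [0, 0, -0.04, 0, 0],
  [0, 0, -0.04, 0, 0],
  [0, 0, -0.04, 0, 0],
  [0, 0, -0.04, 0, 0],
  [0, 0, 0, 0, 0],
  [0, 0, 0, 0, 0],
])

```text
t: 15.85
position: [0.3847, -0.1693, 0.4134]
orientation: [0.001, 0.707, 0.707, 0.0]
force: [0.1, -0.7, 0.4]
opening: 0.0425
finger_force: 0.0
```

```bash
python3 -c "
from m import *
tool(); meas('end'); save(snap('top'),'end_full.png'); save(snap('side'),'end_side_full.png')"
```

```text
t 15.85 pos [ 0.3847 -0.1693  0.4134] yang -0.001 z [ 0.002 -0.001 -1.   ] q [-0.41 -0.07 -0.23  1.42  0.    1.16] F [ 0.1 -0.7  0.4] T [ 0.01 -0.07  0.02] op 0.0425 ff 0.0
top plane [-0.00878452  0.00047925  0.11545802] 10199 z at knob 0.11062317925307544
[310 206  16  21 158] [ 0.5446 -0.0343  0.1515] ((0.5443927645683289, -0.03613536059856415), (0.049579691141843796, 0.014435899443924427), 33.668479919433594)
[354 213  44   5 179] [ 0.5455 -0.166   0.1482] ((0.5451058149337769, -0.167027086019516), (0.09815800935029984, 0.008595475926995277), 89.2366714477539)
side plane [-0.00894855  0.00120561  0.11493672] 5158 z at knob 0.10998684550390196
[316 228  32  27 173] [ 0.5441 -0.1716  0.1457] ((0.5452423095703125, -0.16965723037719727), (0.09748951345682144, 0.011075910180807114), 89.24600982666016)
```

View pics/end_side_full.png

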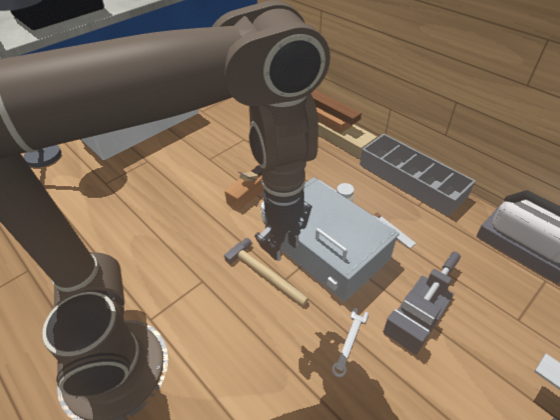

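The lid is shut, the handle at (332,242) is back down, and the hammer, wrench, vise, jar and square are where they were. The arm stands clear.

```bash
python3 -c "
from station import *
print(job_done())"
```

```text
the job is handed in; nothing more can be done
None
```

The lid is latched shut with the knob clicked at about 2.55 rad; it stayed shut under a 13.7 N tug, the handle is released, and the job was handed in at about 16 s.

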